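Snap a spring clip onto a spindle and slide it home against the collar

ROBOT

A 6-joint arm with a two-finger parallel gripper is mounted at the origin on the work surface. World frame = base frame: x ahead of the robot, y to its left, z up, the work surface at z = 0. Lengths are in m, angles in degrees, forces in N, time in s.
With the tool pointing down it reaches from about 0.35 to 0.875 m from the base axis. Payload 4.2 kg.
Tool frame: the origin (TCP) lies at the very end of the fingers, on their centre line; the grasp point (between the pads) lies 19 mm behind it; z points along the fingers, y is the line along which they close (so a half turn about z gives the same grasp; the last joint's range is limited). The gripper opens to 87 mm and grips with 3 to 60 N. Pads are 19 mm wide; open, the fingers measure 117 mm over their backs; the gripper's body (75 mm by 190 mm) begins 51 mm behind the grasp point.
Start: joints at [86.379, 22.042, 0.453, 0, -68.411, -14.817], TCP at [0.198, 0.593, 0.223] pointing down, gripper open.
Joint ranges: [-179.83, 179.83], [-69.29, 118.12], [-61.27, 80.66], [-181.25, 117.63], [-171.15, -9.14], [-177.46, 177.46]. Speed limits (degrees/s): [159.86, 159.86, 180, 180, 180, 180].

INTERFACE

Orientations are given as a 3x3 rotation matrix whose columns are the frame's x, y, z axes.
In Python, from station import sense, cams, r gives the robot as it stands. The module is installed in compiled form; this text tells all that it offers.
- The arm moves only by the tool step_arm, never from a script. Its argument "targets" is text: rows parted by semicolons, each of 4 numbers parted by spaces: the shift along the tool's x, y, z in cm, then the turn about the tool's z in degrees. In form: x y z turn; .... A call has 1 to 12 rows; each row shifts and turns the commanded pose from where the row before left it, along the tool's axes as they then stand; what a row does not reach is not made up. A row lasts 1/12 s, in which the tool goes at most 41.7 mm and 7.16 degrees, less where a joint would pass 70% of its speed; a pose out of reach is approached as far as the arm can. A call with a gripper value outside its range is refused whole. "claw" is the finger opening in cm, from 0 to 8.7, set as the call begins (left out, the last holds). The fingers move at their own pace and stop on an object; the grip force is fixed at half the most. Time passes only in rows, so rows that do not move let the fingers close. It gives the time, the measured TCP pose, the force, the opening and the grip force at its end, in the units of the state.
- sense(): the state, without advancing time (a new reading comes with each control period).
- cams.capture(name): name is "side" or "top"; returns a dict with "frame" (400x640x3 uint8, blue, green, red), "vertical_fov" (degrees; the focal length in pixels is half the picture's height over the tangent of half this angle, whatever the lens; pixels are square), "cx", "cy" (the principal point, pixels), "dist_coeffs" ([k1, k2, p1, p2, k3] as OpenCV has them; the pictures are not rectified), "eye" and "rotation" of the camera in the world. Camera axes: x right, y down, z forward; pixel columns grow to the right and rows downward; lengths in m; the calibration is good to about 2 mm. A picture is of the moment at which its call begins. There is no depth.
- r.finish_job(): hands the job in; it is judged then, once.
The state is a dict: "time_s": time; "joints": joint angles; "joint_velocities": joint speeds; "effort": joint torques, N m; "tcp_pos": TCP position; "ee_rot": TCP orientation; "wrist_force": force on the tool from outside, world axes, zero at the start; "moment": the same for the moment, N m; "gripper_width": opening from 0.0 (shut) to 1.0 (fully open); "gripper_force": force on a finger pad.
Only numpy, scipy, OpenCV 4.12 (cv2) and the standard library are available. Lean on these libraries where they do the work, as an engineer would, in place of code of your own. Each camera call takes 0.05 s, during which the arm holds its last target. There are 200 camera calls.

TASK

Take the larger of the two black spring clips from the aluminium tray and, tab upwards, push it gently down over the bare middle of the steel spindle in the green jig, at least 20 mm short of the collar, until both arms have snapped past the spindle and it sits fully home, without ramming the sprung spindle down onto its stop. Then slide the clip along the spindle until it rests flush against the collar, without forcing it, and let go. Leave the smaller clip, the screwdriver and the loose spare collar where they are.

Things in the scene. Friction and masses are not known exactly. Their poses are not given: they have to be found in the camera images.
- clip: The larger black spring clip, loose, on the tray, arms down, tab up. Origin: centre of the round seat that goes round the spindle. x: along the spindle when fitted (24 mm long), y: across (31 mm; arms at +y and -y), z: up; same either way round. The web lies 10 to 16 mm above the origin; arms reach 21 mm below it. About 55 g.
- clip_tab (a point): Middle of the clip's tab, the part to grip, 35 mm above the clip's origin on its z axis, same axes. The tab is 22 mm in x, 12 mm thick in y, and runs from 16 to 54 mm above the clip's origin.
- clip_throat (a point): Narrowest point between the clip's arms, 7 mm below its origin. The arms narrow from flared feet (35 mm over the outside) to a 15 mm gap here, which must spring open to pass the 20 mm spindle. The push needed depends on friction and peaks at 11 to 16 N.
- small_clip: A smaller rigid black clip of the same form (35 mm tall seat to tab top, 49 mm overall, 20 mm wide), loose on the same tray, about 100 mm from the larger one. Origin at the centre of its seat. Leave it alone.
- kit_tray: Flat aluminium tray plate 100 x 200 x 6 mm, fixed; origin at the centre of its underside, long side along its y.
- jig: Green assembly jig, fixed: base 270 x 110 x 20 mm, origin at the centre of its underside, x along the spindle. Two slotted posts at x = -112 and +112 mm (20 mm thick, 57 mm wide) stand 105 mm high and guide the ends of the spindle.
- spindle: Level steel rod, 20 mm diameter, 250 mm long, in the jig. Origin on its axis at mid-length, 85 mm above the bench at rest; x along it to the collar, z up. It floats on springs: pressed down it sinks, level, from 1 N on by 1 mm per 0.5 N, to a hard stop at 34 mm, and rises when let go; this pose shows it. Driving it 32 mm down or more is forcing it.
- collar_face (a point): Dark steel collar, 32 mm diameter, 14 mm thick, fixed on the spindle. This point: centre of its near face, against which the clip must rest, on the axis 40 mm from the spindle's origin towards its +x, same axes. The clip's origin ends 12 mm to its -x side. It moves with the spindle. Over 20 N against it is forcing.
- screwdriver: Screwdriver lying on the bench. Leave it alone.
- spare_collar: Loose dark steel ring, 32 mm outside, 14 mm high, on the bench. Leave it alone.
Things that resemble listed ones, but are neither listed nor needed, are in the scene too. Leave any red or yellow look-alike of the clip alone.

How it is judged:
By the outcome, as a careful person would: the job done as asked, in the order asked, and still so for the second after the job is handed in, with the robot touching nothing.
It also fails if it takes over 59 s, if anything falls off the work surface, if the arm or the gripper's body presses on something with over 40 N, if the wrist force passes 120 N, or if a joint passes its speed limit or range.

## Working session

There is one attempt and no reset: what is moved stays moved. The work goes in short steps, Python scripts to look and compute and a tool call to move; the robot and the scene stay as the last step left them, time stands still between calls to the robot, and variables do not carry over. Pictures are saved under pics/ and viewed, at most 10 in all, crops included, and the job is handed in when it is done.

Besides the shell and the picture viewer there is one more tool, called as name(argument=value, ...) on one line, values as JSON. step_arm: Moves the arm, as the interface text tells. Its arguments: {"type":"object","properties":{"targets":{"type":"string"},"claw":{"type":"number"}},"required":["targets"]}

```bash
mkdir -p pics
cat > h.py <<'E'
import numpy as np, cv2, json
from station import sense, cams, r
def cap(n, fn):
    c=cams.capture(n); cv2.imwrite(fn,c["frame"]); 
    np.save(fn+'.npy',{k:v for k,v in c.items()},allow_pickle=True); return c
def load(fn): return np.load(fn+'.npy',allow_pickle=True).item()
def KD(c):
    f=200/np.tan(np.radians(c["vertical_fov"])/2)
    return np.array([[f,0,c["cx"]],[0,f,c["cy"]],[0,0,1.]]),np.array(c["dist_coeffs"],float)
def ray(c,uv):
    K,D=KD(c); p=cv2.undistortPoints(np.array([[uv]],float),K,D)[0,0]
    return np.array(c["eye"]),np.array(c["rotation"])@np.array([p[0],p[1],1])
def atz(c,uv,z):
    e,d=ray(c,uv); return e+d*(z-e[2])/d[2]
def proj(c,P):
    K,D=KD(c); R=np.array(c["rotation"]).T; 
    return cv2.projectPoints(np.atleast_2d(P).astype(float),cv2.Rodrigues(R)[0],-R@np.array(c["eye"]),K,D)[0][:,0]
def tri(obs):
    A=np.zeros((3,3));b=np.zeros(3)
    for c,uv in obs:
        e,d=ray(c,uv); d=d/np.linalg.norm(d); M=np.eye(3)-np.outer(d,d); A+=M;b+=M@e
    return np.linalg.solve(A,b)
E
python3 - <<'E'
from h import *
for n in("top","side"):
    c=cap(n,f"pics/{n}0.png"); print(n,c["eye"],np.round(c["rotation"],3).tolist(),c["vertical_fov"])
s=sense(); print(s["tcp_pos"],np.round(s["ee_rot"],3).tolist(),s["wrist_force"],s["gripper_width"])
E
```

```text
top [ 0.35409685 -0.0420906   1.07579734] [[-0.044, -0.979, 0.201], [-0.999, 0.043, -0.013], [0.004, -0.202, -0.979]] 44.37516460150778
side [ 0.14102627 -0.50877617  0.6563872 ] [[0.758, -0.421, 0.499], [-0.652, -0.51, 0.56], [0.019, -0.75, -0.661]] 50.89785569628835
[0.19747412 0.59241363 0.22158445] [[0.949, -0.316, -0.001], [-0.316, -0.949, -0.002], [0.0, 0.002, -1.0]] [ 0.38753321  0.50017444 -0.1941166 ] 1.000247710362555
```

View pics/top0.png

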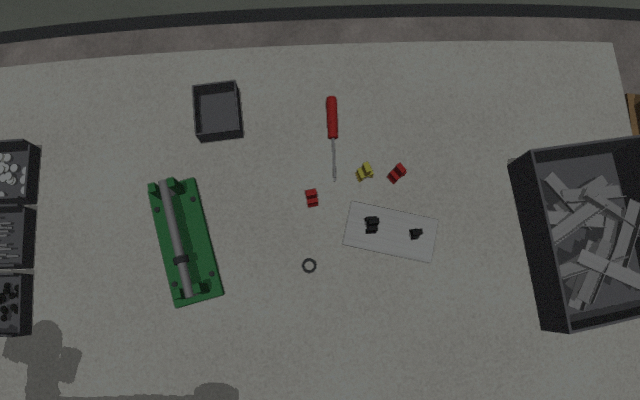

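View pics/side0.png

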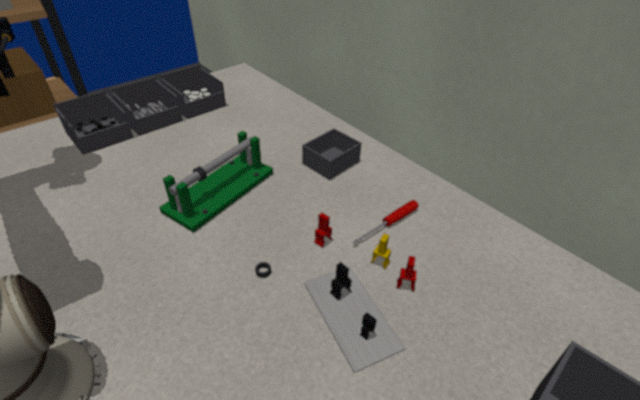

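Top view: the larger black clip is at about (372,224) and the smaller at (416,234) on the tray. The red and yellow look-alikes are at (312,198), (365,171) and (397,173). The jig is at (185,240), with its collar near (180,260). The larger black clip fits the description, so I'll enlarge it and the jig to confirm.

```bash
cat > crop.py <<'E'
from h import *
def crop(fn,x,y,w,h,s):
    im=cv2.imread(fn)[y:y+h,x:x+w]; im=cv2.convertScaleAbs(im,alpha=1.8,beta=15)
    im=cv2.resize(im,None,fx=s,fy=s,interpolation=cv2.INTER_CUBIC)
    for i in range(0,w,10):
        cv2.line(im,(i*s,0),(i*s,5),(0,255,255),1); cv2.putText(im,str(x+i),(i*s,14),0,.33,(0,255,255),1)
    for j in range(0,h,10):
        cv2.line(im,(0,j*s),(5,j*s),(0,255,255),1); cv2.putText(im,str(y+j),(6,j*s+4),0,.33,(0,255,255),1)
    return im
E
python3 - <<'E'
from crop import *
a=crop("pics/top0.png",340,198,100,75,4); b=crop("pics/side0.png",300,255,100,75,4)
a2=crop("pics/top0.png",140,170,100,140,4)
cv2.imwrite("pics/c1.png",np.hstack([np.vstack([a,b]),np.vstack([a2,np.zeros((40,400,3),np.uint8)])[:600]]))
cv2.imwrite("pics/c2.png",crop("pics/side0.png",155,125,130,100,6))
E
```

```text
(no output)
```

View pics/c1.png

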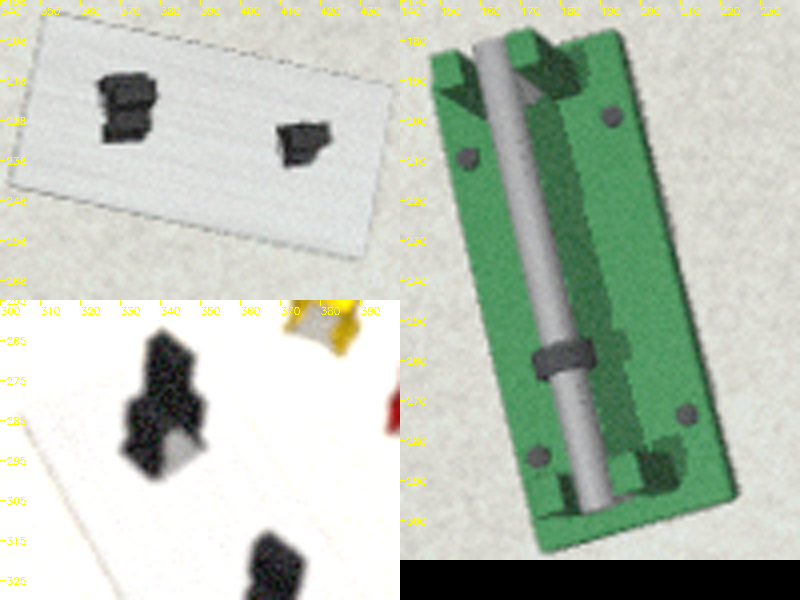

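View pics/c2.png

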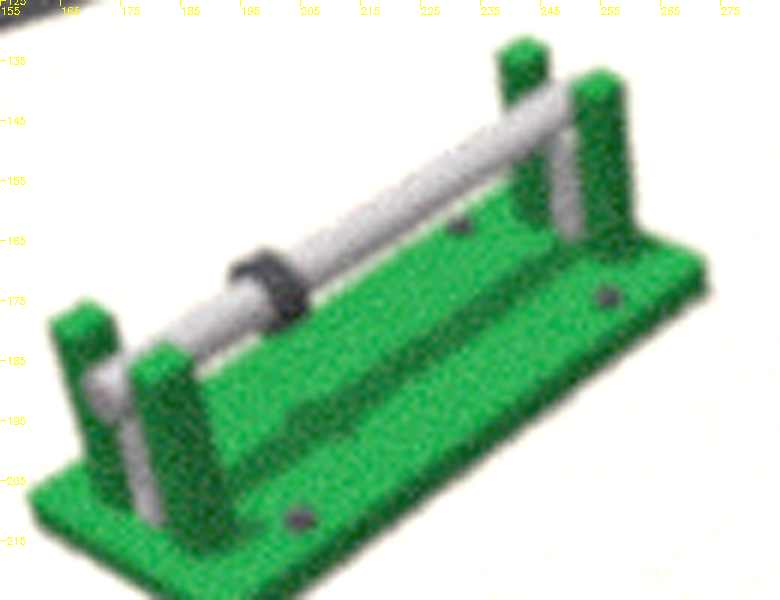

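The crops confirm that the larger clip is the upper-left black one (372,224 top; 340,280 side). It is taller and wider than the one at (416,234). The spindle's ends are at about (162.5,180) and (188.7,297.5) in the top view, and the collar is at (180.7,259.5). I'll fit both poses to the two views.

```bash
cat > fit.py <<'E'
from h import *
from scipy.optimize import minimize, least_squares
T=load("pics/top0.png");S=load("pics/side0.png")
def Rz(a): return np.array([[np.cos(a),-np.sin(a),0],[np.sin(a),np.cos(a),0],[0,0,1]])
# jig: points with known local coords (underside frame)
obs=[(T,(194.5,177.5),(-135,0,20)),(T,(224.2,293.7),(135,0,20)),(T,(175.7,308),(135,0,20)),
(S,(273,168.7),None),(S,(160,207.8),None),(T,(180.7,259.5),(47,0,86)),(S,(199.7,173.7),(47,0,86)),(T,(189.2,297.5),(125,0,88)),(T,(162.5,180),(-125,0,90))]
# top: right side in image at collar down; x->image down, y -> z cross x
signs={0:(-135,1),1:(135,1),2:(135,-1)}
L=[]
for i,(c,uv,l) in enumerate(obs):
    L.append([c,uv,l])
def setL(sg):
    L[0][2]=(-135,55*sg,20);L[1][2]=(135,55*sg,20);L[2][2]=(135,-55*sg,20)
    L[3][2]=(-135,55*sg,20);L[4][2]=(135,-55*sg,20)
x0=atz(T,(179,245),.03)
for sg in(1,-1):
    setL(sg)
    def f(p): return np.concatenate([proj(c,[p[0],p[1],0]+Rz(p[2])@(np.array(l)/1e3))[0]-uv for c,uv,l in L])
    o=least_squares(f,[x0[0],x0[1],np.pi+.2],loss="soft_l1"); print("jig",sg,o.x[:2].round(4),np.degrees(o.x[2]),o.cost,f(o.x).reshape(-1,2).round(1).tolist())
# clip silhouette
def box(x,y0,y1,z0,z1,y2=None,y3=None):
    y2=y0 if y2 is None else y2;y3=y1 if y3 is None else y3
    return np.array([[s*x,y,z] for s in(-1,1) for y,z in((y0,z1),(y1,z1),(y2,z0),(y3,z0))])/1e3
parts=[box(11,-6,6,16,54),box(12,-15.5,15.5,10,16)]
for s in(1,-1): parts+=[box(12,s*9.5,s*15.5,-7,10,s*7.5,s*15.5),box(12,s*7.5,s*15.5,-21,-7,s*13.5,s*17.5)]
def mask(c,roi):
    g=c["frame"].max(2); m=np.zeros(g.shape,np.float32); x,y,w,h=roi
    bg=np.percentile(g[y:y+h,x:x+w],60); m[y:y+h,x:x+w]=np.clip((bg-g[y:y+h,x:x+w].astype(float))/(bg-22.),0,1); m[m<.25]=0; return m
MT=mask(T,(358,208,30,34));MS=mask(S,(325,258,32,45)); MS0=MS
def ren(c,p):
    m=np.zeros((400*8,640*8),np.uint8)
    for b in parts:
        q=proj(c,np.array([p[0],p[1],.027])+b@Rz(p[2]).T)
        cv2.fillConvexPoly(m,cv2.convexHull(np.round((q+.5)*8*16).astype(np.int32)).reshape(-1,1,2),255,shift=4)
    return m
def ren2(c,p,roi):
    x,y,w,h=roi; m=ren(c,p)[y*8:(y+h)*8,x*8:(x+w)*8]; return cv2.resize(m,(w,h),interpolation=cv2.INTER_AREA)/255.
RT=(355,205,36,40);RS=(322,255,38,50)
def cost(p):
    e=0
    for c,M,(x,y,w,h) in((T,MT,RT),(S,MS,RS)): e+=((ren2(c,p,(x,y,w,h))-M[y:y+h,x:x+w])**2).sum()
    return e
c0=atz(T,(372,224),.045)
best=None
for a in range(0,180,15):
    o=minimize(cost,[c0[0],c0[1],np.radians(a)],method="Nelder-Mead",options=dict(initial_simplex=[[c0[0]+dx,c0[1]+dy,np.radians(a)+da] for dx,dy,da in((0,0,0),(.008,0,0),(0,.008,0),(0,0,.2))],maxiter=50))
    if best is None or o.fun<best.fun: best=o
    print(a,o.x.round(4),round(np.degrees(o.x[2]),1),round(o.fun,1))
print("tot",MT.sum(),MS.sum(), [proj(c,[best.x[0],best.x[1],.081])[0].round(1) for c in(T,S)])
# tray check
print([atz(T,uv,.006).round(4).tolist() for uv in((350,201.5),(438,219.5),(431,262.5),(342,244.5))])
E
python3 fit.py
```

```text
jig 1 [0.4808 0.2348] 193.81315185273976 5.399222987612433 [[-0.0, -1.4], [0.1, 0.6], [-0.5, 0.2], [-0.1, -1.2], [-2.8, -0.7], [1.0, -0.1], [-0.6, -0.2], [1.5, -0.7], [0.1, -0.1]]
jig -1 [0.4786 0.2087] 160.30051128850056 179.66368597185354 [[-0.6, -1.0], [-71.7, -0.6], [24.1, 1.3], [-0.6, -1.3], [6.5, 12.7], [0.6, 0.3], [-1.2, -0.2], [-20.9, -0.8], [46.3, 0.5]]
0 [ 0.5004 -0.1708 -1.5232] -87.3 62.8
15 [ 0.5002 -0.1716  1.5981] 91.6 59.2
30 [ 0.5002 -0.1716  1.5831] 90.7 59.1
45 [ 0.5001 -0.1716  1.5949] 91.4 59.2
60 [ 0.5001 -0.1716  1.6056] 92.0 59.1
75 [ 0.5001 -0.1717  1.5994] 91.6 59.2
90 [ 0.5002 -0.1715  1.5915] 91.2 58.6
105 [ 0.5002 -0.1716  1.5834] 90.7 59.1
120 [ 0.5003 -0.1714  1.6046] 91.9 59.1
135 [ 0.5    -0.1717  1.5987] 91.6 59.0
150 [ 0.5002 -0.1714  1.5896] 91.1 59.4
165 [ 0.5001 -0.1717  1.5927] 91.3 58.6
tot 203.23656 473.4261 [array([373.9, 220. ]), array([342.1, 265.8])]
[[0.5551, -0.1307, 0.006], [0.5057, -0.3248, 0.006], [0.4114, -0.3008, 0.006], [0.4603, -0.1077, 0.006]]
```

```bash
cat >> fit.py <<'E'
p=best.x
def ov(c,roi,s,fn):
    x,y,w,h=roi; im=cv2.convertScaleAbs(c["frame"][y:y+h,x:x+w],alpha=1.8,beta=15); im=cv2.resize(im,None,fx=s,fy=s,interpolation=cv2.INTER_NEAREST)
    for b in parts:
        q=proj(c,np.array([p[0],p[1],.027])+b@Rz(p[2]).T); hh=((cv2.convexHull(q.astype(np.float32))[:,0]+.5-[x,y])*s).astype(int)
        cv2.polylines(im,[hh],True,(0,255,0),1)
    return im
cv2.imwrite("pics/ov.png",np.hstack([ov(T,(355,205,36,50),11,0),ov(S,(322,255,36,50),11,0)]))
for c,M,(x,y,w,h) in((T,MT,RT),(S,MS,RS)): print(((ren2(c,p,(x,y,w,h))-M[y:y+h,x:x+w])**2).sum(),ren2(c,p,(x,y,w,h)).sum())
E
python3 fit.py|tail -2
```

```text
11.09447415893787 227.45882352941177
47.516596997887746 539.1960784313726
```

View pics/ov.png

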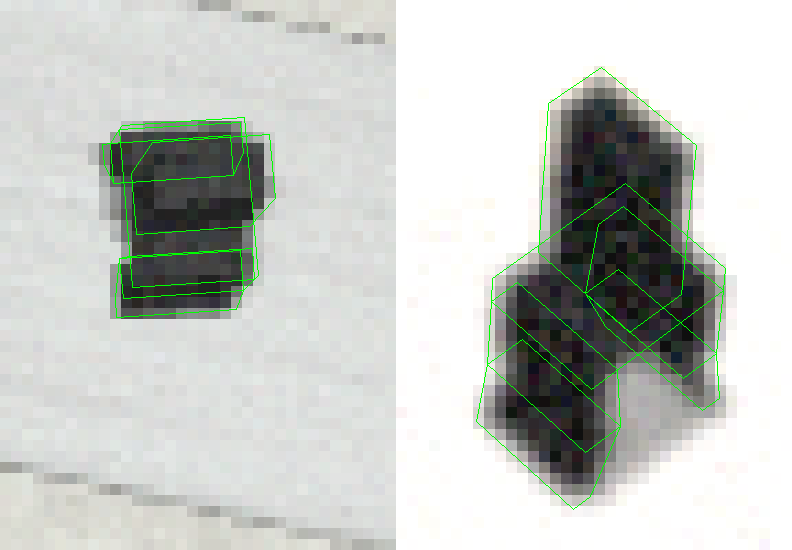

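The overlay fits to about 1 mm, so the clip origin is (0.500,-0.1716) with a yaw of about 90°. The jig fit gives (0.481,0.235) with yaw 193.8°. Next I turn the tool, then travel.

step_arm(targets="0 0 0 7.16;0 0 0 7.16;0 0 0 7.16;0 0 0 7.16;0 0 0 7.16;0 0 0 7.16;0 0 0 7.16;0 0 0 7.16;0 0 0 7.16;0 0 0 7.16", claw=4.5)

```text
time_s: 0.93
tcp_pos: [0.1975, 0.5925, 0.2219]
ee_rot: [[-0.007, -1.0, -0.0], [-1.0, 0.007, -0.001], [0.001, 0.0, -1.0]]
wrist_force: [-0.0, 0.8, -0.4]
gripper_width: 0.522
gripper_force: 0.0
```

step_arm(targets="3.82 -1.51 0 0;3.82 -1.51 0 0;3.82 -1.51 0 0;3.82 -1.51 0 0;3.82 -1.51 0 0;3.82 -1.51 0 0;3.82 -1.51 0 0;3.82 -1.51 0 0;3.82 -1.51 0 0;3.82 -1.51 0 0")

```text
time_s: 1.77
tcp_pos: [0.3483, 0.2087, 0.2225]
ee_rot: [[0.0, -1.0, -0.0], [-1.0, -0.0, 0.0], [-0.0, 0.0, -1.0]]
wrist_force: [1.2, 0.0, -0.1]
gripper_width: 0.518
gripper_force: 0.0
```

step_arm(targets="3.82 -1.51 0 0;3.82 -1.51 0 0;3.82 -1.51 0 0;3.82 -1.51 0 0;3.82 -1.51 0 0;3.82 -1.51 0 0;3.82 -1.51 0 0;3.82 -1.51 0 0;3.82 -1.51 0 0;3.82 -1.51 0 0;0 0 0 0;0 0 0 0")

```text
time_s: 2.77
tcp_pos: [0.4988, -0.1732, 0.2213]
ee_rot: [[-0.005, -1.0, -0.002], [-1.0, 0.005, 0.0], [-0.0, 0.002, -1.0]]
wrist_force: [-0.4, 0.4, -1.4]
gripper_width: 0.52
gripper_force: 0.0
```

step_arm(targets="-0.16 -0.14 3 0;0 0 3.5 0;0 0 3.5 0;0 0 3 0;0 0 2 0;0 0 1.3 0;0 0 0.8 0;0 0 0.5 0;0 0 0 0;0 0 0 0")

```text
time_s: 3.6
tcp_pos: [0.501, -0.1693, 0.0473]
ee_rot: [[0.0, -1.0, 0.001], [-1.0, -0.0, -0.0], [0.0, -0.001, -1.0]]
wrist_force: [0.3, -0.1, -0.1]
gripper_width: 0.519
gripper_force: 0.0
```

step_arm(targets="0.2 0.1 0.25 0;0 0 0 0;0 0 0 0")

```text
time_s: 3.85
tcp_pos: [0.4997, -0.1718, 0.0446]
ee_rot: [[-0.001, -1.0, 0.001], [-1.0, 0.001, -0.0], [0.0, -0.001, -1.0]]
wrist_force: [1.0, 0.8, -0.0]
gripper_width: 0.516
gripper_force: 0.0
```

step_arm(targets="0 0 0 0;0 0 0 0;0 0 0 0;0 0 0 0;0 0 0 0;0 0 0 0;0 0 0 0;0 0 0 0;0 0 0 0;0 0 0 0", claw=0)

```text
time_s: 4.68
tcp_pos: [0.4995, -0.1717, 0.044]
ee_rot: [[-0.001, -1.0, -0.0], [-1.0, 0.001, 0.0], [-0.0, 0.0, -1.0]]
wrist_force: [-0.8, 0.5, -0.1]
gripper_width: 0.132
gripper_force: 30.0
```

Run:
```python
from crop import *
cap("side","pics/s1.png");cap("top","pics/t1.png")
cv2.imwrite("pics/c3.png",np.hstack([crop("pics/s1.png",310,220,80,100,5),crop("pics/t1.png",330,180,80,100,5)]))
s=sense();print(s["tcp_pos"],s["wrist_force"],s["gripper_width"],s["gripper_force"])
```

```text
[ 0.49954102 -0.17166457  0.04404291] [0.65443813 0.11733683 0.43294639] 0.13192757663034638 29.999871612258175
```

View pics/c3.png

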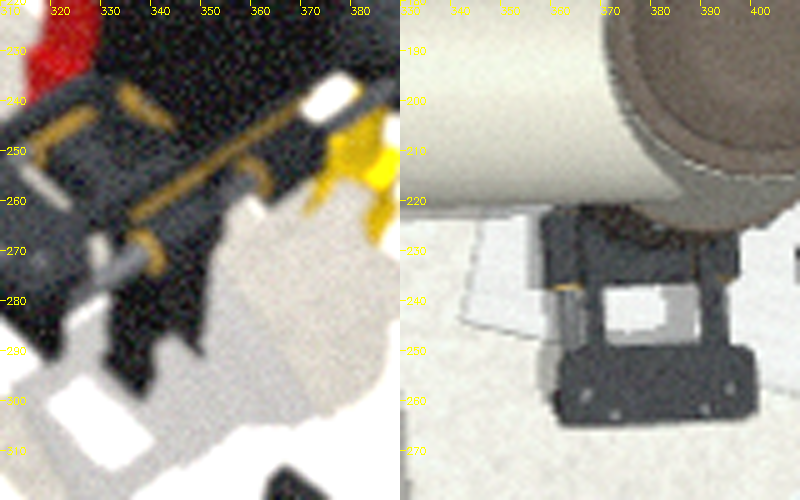

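The fingers stopped at 11.5 mm on the 12 mm tab with 30 N, so the grip is good. Lift and carry to the jig.

step_arm(targets="0 0 -0.5 0;0 0 -1 0;0 0 -2 0;0 0 -3 0;0 0 -3 0;0 0 -3 0;0 0 -2 0;0 0 -1 0;0 0 0 0")

```text
time_s: 5.53
tcp_pos: [0.5009, -0.1719, 0.2022]
ee_rot: [[-0.0, -1.0, 0.006], [-1.0, 0.0, -0.001], [0.001, -0.006, -1.0]]
wrist_force: [0.9, -0.3, -0.7]
gripper_width: 0.134
gripper_force: 30.0
```

step_arm(targets="-2 0.1 0 0;-3.5 0.14 0 0;-3.9 0.14 0 0;-3.9 0.14 0 0;-3.9 0.14 0 0;-3.9 0.14 0 0;-3.9 0.14 0 0;-3.9 0.14 0 0;-3.9 0.14 0 0;-3.9 0.14 0 0;-2.5 0.14 0 0;-1.45 0.1 0 0")

```text
time_s: 6.53
tcp_pos: [0.4827, 0.2372, 0.197]
ee_rot: [[0.002, -1.0, -0.003], [-1.0, -0.002, -0.002], [0.002, 0.003, -1.0]]
wrist_force: [1.0, -0.8, -0.4]
gripper_width: 0.137
gripper_force: 30.0
```

step_arm(targets="0 0 0 6.93;0 0 0 6.93;0 0 0 6.93;0 0 0 6.93;0 0 0 6.93;0 0 0 6.93;0 0 0 6.93;0 0 0 6.93;0 0 0 6.93;0 0 0 6.93;0 0 0 6.93;0 0 0 0")

```text
time_s: 7.53
tcp_pos: [0.4831, 0.2338, 0.1976]
ee_rot: [[-0.972, -0.234, -0.003], [-0.234, 0.972, -0.002], [0.003, -0.001, -1.0]]
wrist_force: [0.3, 0.1, -0.3]
gripper_width: 0.133
gripper_force: 30.0
```

step_arm(targets="0 0 0 0;0 0 0 0;0 0 0 0")

```text
time_s: 7.78
tcp_pos: [0.4836, 0.2345, 0.1986]
ee_rot: [[-0.971, -0.239, -0.001], [-0.239, 0.971, -0.001], [0.001, -0.0, -1.0]]
wrist_force: [0.2, -0.6, -1.4]
gripper_width: 0.136
gripper_force: 30.0
```

Run:
```python
from crop import *
cap("side","pics/s2.png");cap("top","pics/t2.png")
cv2.imwrite("pics/c4.png",np.hstack([crop("pics/s2.png",155,80,110,150,4)[:,:400],crop("pics/t2.png",140,160,100,150,4)]))
s=sense();print(s["tcp_pos"],np.round(s["ee_rot"],4).tolist(),s["wrist_force"],s["gripper_width"],s["joints"])
```

```text
[0.48373864 0.23468598 0.19888968] [[-0.9712, -0.2383, -0.0003], [-0.2383, 0.9712, -0.0002], [0.0003, -0.0001, -1.0]] [-0.08893006 -0.04923266 -0.39614551] 0.1363817557088773 [ 4.31691656e+01  1.46684319e+01 -1.39033733e+01 -2.78469109e-03
 -6.14479445e+01 -1.19383630e+02]
```

View pics/c4.png

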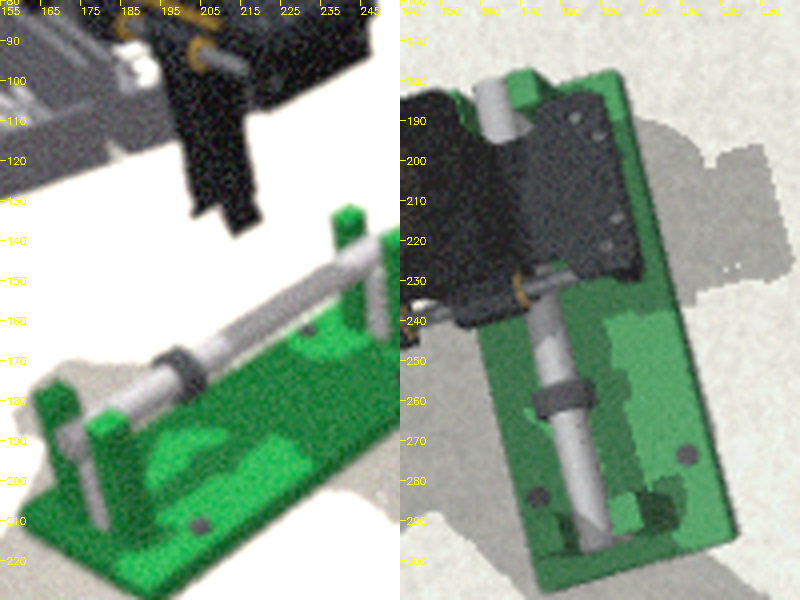

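The clip hangs squarely over the spindle, well short of the collar. I'll refine the spindle axis from its edges in the first top and side images.

Run:
```python
from h import *
T=load("pics/top0.png");S=load("pics/side0.png")
def Rz(a): return np.array([[np.cos(a),-np.sin(a),0],[np.sin(a),np.cos(a),0],[0,0,1]])
def sil(c,p,x):  # projected silhouette edges of rod at station x -> two pixels
    e=np.array(c["eye"]); R=Rz(p[2]); ce=np.array([p[0],p[1],.085])+R@[x,0,0]
    ax=R[:,0]; v=e-ce; v-=ax*(v@ax); d=np.linalg.norm(v); v/=d; n=np.cross(ax,v); s=.01/d; k=np.sqrt(1-s*s)
    return proj(c,[ce+.01*(s*v+k*n),ce+.01*(s*v-k*n)])
from scipy.optimize import least_squares
def edges(c,rows,seed):
    f=c["frame"].astype(float); out=[]
    sat=f[:,:,1]-.5*(f[:,:,0]+f[:,:,2])   # green-ness
    for v in rows:
        u0=int(round(seed(v))); a=sat[v,u0-9:u0+10]; th=(a[9]+max(a[:3].mean(),5))/2 if 0 else 18
        l=[i for i in range(9,0,-1) if a[i]<th<=a[i-1]]; r_=[i for i in range(9,18) if a[i]<th<=a[i+1]]
        if l and r_:
            i=l[0]; j=r_[0]
            out.append((v,u0-9+i-(th-a[i])/(a[i-1]-a[i]),u0-9+j+(th-a[j])/(a[j+1]-a[j])))
    return out
seed=lambda v:162.5+(v-180)*(188.7-162.5)/117.5
g=T["frame"].astype(float); gg=g[:,:,1]-.5*(g[:,:,0]+g[:,:,2]); print("greenness row",gg[240,165:190].round())
E=edges(T,[*range(195,250),*range(268,284)],seed); E=np.array(E); print(len(E),np.median(E[:,2]-E[:,1]))
def f(p):
    xs=[-.1,0,.1]; L=np.array([sil(T,[p[0],.2348,p[1]],x) for x in xs]); r=[]
    for k in(0,1):
        o=L[:,k]; 
        r.append(np.interp(E[:,0],o[:,1],o[:,0]))
    r=np.sort(np.array(r),0); return np.concatenate([r[0]-E[:,1],r[1]-E[:,2]])
# line param: lateral via y at fixed x
def f2(p):
    xs=np.linspace(-.12,.12,5); L=np.array([sil(T,[.4808,p[0],p[1]],x) for x in xs]); 
    r=np.sort(np.array([np.interp(E[:,0],L[:,k,1],L[:,k,0]) for k in(0,1)]),0); return np.concatenate([r[0]-E[:,1],r[1]-E[:,2]])
o=least_squares(f2,[.2348,np.radians(193.8)],loss="soft_l1",x_scale=[.001,.01]); q=o.x; print("axis through x=.4808: y",q[0],"yaw",np.degrees(q[1]),"rms",np.std(f2(q)), "means",f2(q)[:len(E)].mean(),f2(q)[len(E):].mean())
# collar: station from top and side image centres
for c,uv in((T,(180.7,259.3)),(S,(199.7,173.7))):
    m=least_squares(lambda t:proj(c,np.array([.4808,q[0],.085])+Rz(q[1])@[t[0],0,0])[0]-uv,[.047],x_scale=.001); print("collar mid",m.x,m.fun)
s=sense();d=Rz(q[1]).T@(np.array(s["tcp_pos"])-[.4808,q[0],.085]);print("tcp in spindle",d.round(4))
```

```text
greenness row [36. 34. 34. 36. 34. 33. 12.  0. -2.  2.  0.  0. -0. -0.  2. -0. 27. 24.
 26. 22. 26. 20. 24. 24. 26.]
68 10.307738095238093
axis through x=.4808: y 0.23730384914643757 yaw 193.87417022469324 rms 0.28825959060929474 means 0.1058371577005697 -0.0855869067227869
collar mid [0.04663633] [-0.07364542  0.01788477]
collar mid [0.04515461] [-0.45817712 -0.71886636]
tcp in spindle [-0.0022  0.0032  0.1139]
```

step_arm(targets="-0.3 0.3 1 0;0 0 1.5 0;0 0 1.5 0;0 0 1 0;0 0 0.7 0;0 0 0.5 0;0 0 0.3 0;0 0 0 0;0 0 0 0")

```text
time_s: 8.63
tcp_pos: [0.4863, 0.2387, 0.1344]
ee_rot: [[-0.971, -0.238, 0.001], [-0.238, 0.971, 0.0], [-0.001, 0.0, -1.0]]
wrist_force: [-0.4, -0.4, -0.5]
gripper_width: 0.134
gripper_force: 30.0
```

step_arm(targets="0 0 0.2 0;0 0 0.2 0;0 0 0.2 0;0 0 0.2 0;0 0 0.2 0;0 0 0.2 0;0 0 0 0;0 0 0 0")

```text
time_s: 9.3
tcp_pos: [0.486, 0.2384, 0.1219]
ee_rot: [[-0.971, -0.237, -0.0], [-0.237, 0.971, -0.0], [0.0, -0.0, -1.0]]
wrist_force: [-0.5, 0.1, -0.7]
gripper_width: 0.136
gripper_force: 30.0
```

step_arm(targets="0 0 0.1 0;0 0 0.1 0;0 0 0.1 0;0 0 0.1 0;0 0 0.1 0;0 0 0.1 0;0 0 0 0")

```text
time_s: 9.88
tcp_pos: [0.4861, 0.2382, 0.116]
ee_rot: [[-0.971, -0.238, -0.0], [-0.238, 0.971, -0.001], [0.0, -0.001, -1.0]]
wrist_force: [-0.5, -0.4, 0.1]
gripper_width: 0.137
gripper_force: 30.0
```

step_arm(targets="0 0 0.1 0;0 0 0.1 0;0 0 0.1 0;0 0 0.1 0;0 0 0.1 0;0 0 0.1 0;0 0 0 0")

```text
time_s: 10.47
tcp_pos: [0.4861, 0.2383, 0.1101]
ee_rot: [[-0.971, -0.238, 0.0], [-0.238, 0.971, -0.0], [-0.0, -0.0, -1.0]]
wrist_force: [0.5, -1.4, 2.8]
gripper_width: 0.138
gripper_force: 30.0
```

step_arm(targets="0 0 0.1 0;0 0 0.1 0;0 0 0.1 0;0 0 0.1 0;0 0 0.1 0;0 0 0.1 0;0 0 0 0")

```text
time_s: 11.05
tcp_pos: [0.4862, 0.2383, 0.1043]
ee_rot: [[-0.971, -0.238, 0.0], [-0.238, 0.971, -0.0], [-0.0, -0.0, -1.0]]
wrist_force: [-0.4, -3.2, 6.5]
gripper_width: 0.134
gripper_force: 30.0
```

step_arm(targets="0 0 0.1 0;0 0 0.1 0;0 0 0.1 0;0 0 0.1 0;0 0 0.1 0;0 0 0.1 0;0 0 0 0")

```text
time_s: 11.63
tcp_pos: [0.4863, 0.2385, 0.0988]
ee_rot: [[-0.971, -0.238, 0.001], [-0.238, 0.971, -0.0], [-0.001, -0.0, -1.0]]
wrist_force: [-1.5, -3.4, 8.5]
gripper_width: 0.136
gripper_force: 30.0
```

Sideways force of about 3.5 N shows the clip is off centre, so I shift towards −y.

step_arm(targets="0 -0.08 0 0;0 -0.07 0 0;0 0 0 0;0 0 0 0")

```text
time_s: 11.97
tcp_pos: [0.4865, 0.238, 0.099]
ee_rot: [[-0.971, -0.238, 0.001], [-0.238, 0.971, 0.002], [-0.002, 0.002, -1.0]]
wrist_force: [-2.1, -1.0, 8.0]
gripper_width: 0.136
gripper_force: 30.0
```

step_arm(targets="0 -0.05 0 0;0 0 0.1 0;0 0 0.1 0;0 0 0.1 0;0 0 0.1 0;0 0 0 0")

```text
time_s: 12.47
tcp_pos: [0.4871, 0.238, 0.0953]
ee_rot: [[-0.971, -0.238, 0.002], [-0.238, 0.971, 0.003], [-0.003, 0.002, -1.0]]
wrist_force: [-2.6, 0.2, 10.3]
gripper_width: 0.135
gripper_force: 30.0
```

step_arm(targets="0 0 0.1 0;0 0 0.1 0;0 0 0.1 0;0 0 0.1 0;0 0 0 0")

```text
time_s: 12.88
tcp_pos: [0.4878, 0.2384, 0.0919]
ee_rot: [[-0.971, -0.238, 0.004], [-0.238, 0.971, 0.004], [-0.005, 0.003, -1.0]]
wrist_force: [-1.4, -1.0, 10.9]
gripper_width: 0.137
gripper_force: 30.0
```

step_arm(targets="0 0 0.1 0;0 0 0.1 0;0 0 0.1 0;0 0 0.1 0;0 0 0 0")

```text
time_s: 13.3
tcp_pos: [0.4881, 0.2385, 0.0873]
ee_rot: [[-0.971, -0.238, 0.004], [-0.238, 0.971, 0.004], [-0.005, 0.003, -1.0]]
wrist_force: [-1.4, -0.8, 7.6]
gripper_width: 0.139
gripper_force: 33.2
```

step_arm(targets="0 0 0.1 0;0 0 0.1 0;0 0 0.1 0;0 0 0 0")

```text
time_s: 13.63
tcp_pos: [0.4881, 0.2385, 0.0844]
ee_rot: [[-0.971, -0.238, 0.004], [-0.238, 0.971, 0.004], [-0.005, 0.003, -1.0]]
wrist_force: [-0.4, 0.5, 9.3]
gripper_width: 0.136
gripper_force: 33.3
```

The force fell from 10.9 N to 7.6 N and then climbed at the spindle's spring rate. At 9.3 N the sink is 16.6 mm, so the axis is at 68.4 mm and the clip origin is level with it: the clip has snapped home. I'll ease up and then slide to the collar (about 35 mm).

step_arm(targets="0 0 -0.2 0;0 0 -0.3 0;0 0 -0.3 0;0 0 -0.3 0;0 0 -0.2 0;0 0 -0.1 0;0 0 0 0;0 0 0 0")

```text
time_s: 14.3
tcp_pos: [0.4874, 0.238, 0.0973]
ee_rot: [[-0.971, -0.238, 0.003], [-0.238, 0.971, 0.003], [-0.003, 0.002, -1.0]]
wrist_force: [2.5, 4.8, 2.1]
gripper_width: 0.131
gripper_force: 32.5
```

step_arm(targets="0.1 0 0 0;0.2 0 0 0;0.2 0 0 0;0.2 0 0 0;0.2 0 0 0;0.1 0 0 0;0 0 0 0")

```text
time_s: 14.88
tcp_pos: [0.4776, 0.2355, 0.0973]
ee_rot: [[-0.971, -0.238, 0.003], [-0.238, 0.971, 0.003], [-0.003, 0.002, -1.0]]
wrist_force: [2.1, 4.8, 2.8]
gripper_width: 0.132
gripper_force: 32.5
```

Run:
```python
from crop import *
cap("side","pics/s3.png");cap("top","pics/t3.png")
cv2.imwrite("pics/c5.png",np.hstack([crop("pics/s3.png",155,90,100,130,4),crop("pics/t3.png",140,170,100,130,4)]))
s=sense();print(s["tcp_pos"],np.round(s["ee_rot"],4).tolist(),s["wrist_force"],s["gripper_width"])
```

```text
[0.47760631 0.23545252 0.0972368 ] [[-0.9713, -0.2377, 0.0023], [-0.2377, 0.9713, 0.0025], [-0.0028, 0.0019, -1.0]] [2.18702949 4.39768543 1.35095599] 0.13502893218228593
```

View pics/c5.png

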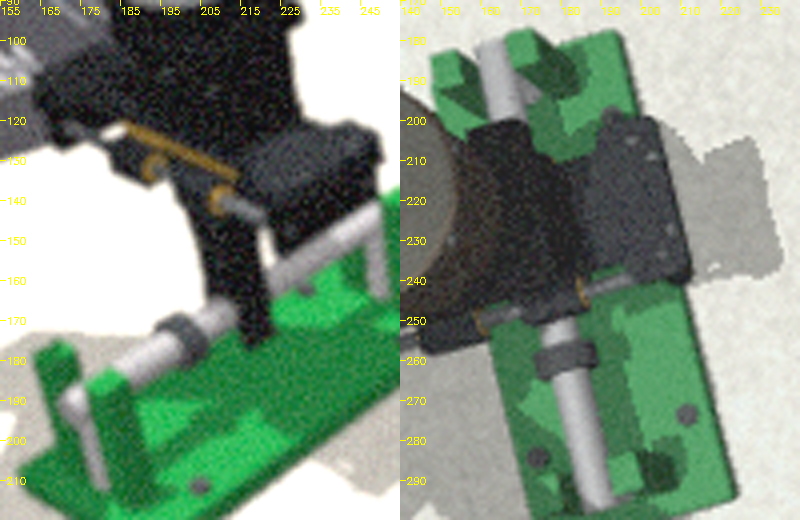

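Side view: the clip is on the rod, with its arm showing below the rod at (218,172) and the collar at (201,174). I'll relieve the sideways load and slide on, creeping near the collar.

step_arm(targets="0.1 0.06 0 0;0.2 0.05 0 0;0.2 0 0 0;0.2 0 0 0;0.2 0 0 0;0.2 0 0 0;0.2 0 0 0;0.2 0 0 0;0.1 0 0 0;0 0 0 0")

```text
time_s: 15.82
tcp_pos: [0.4607, 0.2314, 0.0971]
ee_rot: [[-0.971, -0.237, -0.0], [-0.237, 0.971, 0.0], [0.0, 0.0, -1.0]]
wrist_force: [1.4, 4.0, 2.4]
gripper_width: 0.136
gripper_force: 32.5
```

step_arm(targets="0.05 0 0 0;0.05 0 0 0;0.05 0 0 0;0.05 0 0 0;0.05 0 0 0;0.05 0 0 0")

```text
time_s: 16.32
tcp_pos: [0.4582, 0.2308, 0.0971]
ee_rot: [[-0.971, -0.237, 0.0], [-0.237, 0.971, 0.0], [-0.0, 0.0, -1.0]]
wrist_force: [2.1, 4.3, 1.8]
gripper_width: 0.139
gripper_force: 32.5
```

step_arm(targets="0.05 0 0 0;0.05 0 0 0;0 0 0 0")

```text
time_s: 16.57
tcp_pos: [0.4571, 0.2305, 0.0971]
ee_rot: [[-0.971, -0.237, 0.0], [-0.237, 0.971, 0.0], [-0.0, 0.0, -1.0]]
wrist_force: [3.1, 4.0, 2.9]
gripper_width: 0.135
gripper_force: 32.5
```

step_arm(targets="0.05 0 0 0;0.05 0 0 0;0 0 0 0")

```text
time_s: 16.82
tcp_pos: [0.4561, 0.2303, 0.0971]
ee_rot: [[-0.971, -0.237, 0.0], [-0.237, 0.971, 0.0], [-0.0, 0.0, -1.0]]
wrist_force: [3.0, 4.9, 2.3]
gripper_width: 0.132
gripper_force: 32.5
```

step_arm(targets="0.05 0 0 0;0.05 0 0 0;0 0 0 0")

```text
time_s: 17.07
tcp_pos: [0.4551, 0.2301, 0.0971]
ee_rot: [[-0.971, -0.237, 0.0], [-0.237, 0.971, 0.0], [-0.0, 0.0, -1.0]]
wrist_force: [2.0, 5.1, 2.7]
gripper_width: 0.136
gripper_force: 32.5
```

step_arm(targets="0.05 0 0 0;0.05 0 0 0;0 0 0 0")

```text
time_s: 17.32
tcp_pos: [0.4542, 0.2298, 0.0971]
ee_rot: [[-0.971, -0.237, 0.0], [-0.237, 0.971, 0.0], [-0.0, 0.0, -1.0]]
wrist_force: [1.3, 3.9, 2.5]
gripper_width: 0.132
gripper_force: 32.5
```

step_arm(targets="0.05 0 0 0;0.05 0 0 0;0 0 0 0")

```text
time_s: 17.57
tcp_pos: [0.4538, 0.2297, 0.0973]
ee_rot: [[-0.971, -0.238, 0.001], [-0.238, 0.971, 0.001], [-0.001, 0.0, -1.0]]
wrist_force: [4.7, 4.0, 2.7]
gripper_width: 0.135
gripper_force: 32.4
```

step_arm(targets="0.05 0 0 0;0.05 0 0 0;0 0 0 0")

```text
time_s: 17.82
tcp_pos: [0.4537, 0.2298, 0.0976]
ee_rot: [[-0.971, -0.238, 0.003], [-0.238, 0.971, 0.001], [-0.003, 0.0, -1.0]]
wrist_force: [5.6, 2.8, 1.5]
gripper_width: 0.137
gripper_force: 32.4
```

Contact: the TCP has stopped at the collar with about 6 N axial. One more small nudge, then ease up and release.

step_arm(targets="0.05 0 -0.1 0;0.05 0 -0.1 0;0 0 0 0;0 0 0 0")

```text
time_s: 18.15
tcp_pos: [0.4536, 0.2298, 0.0999]
ee_rot: [[-0.971, -0.238, 0.005], [-0.238, 0.971, 0.002], [-0.005, 0.001, -1.0]]
wrist_force: [9.6, 3.3, 0.7]
gripper_width: 0.132
gripper_force: 32.4
```

step_arm(targets="0 0 0 0;0 0 0 0;0 0 0 0;0 0 0 0;0 0 0 0;0 0 0 0", claw=4)

```text
time_s: 18.65
tcp_pos: [0.4502, 0.2282, 0.0983]
ee_rot: [[-0.971, -0.237, -0.002], [-0.237, 0.971, -0.002], [0.003, -0.001, -1.0]]
wrist_force: [-0.0, 0.6, -0.3]
gripper_width: 0.441
gripper_force: 0.0
```

step_arm(targets="0 0 -0.3 0;0 0 -1 0;0 0 -2 0;0 0 -3 0;0 0 -3 0;0 0 -3 0;0 0 -3 0;0 0 -2 0;0 0 0 0")

```text
time_s: 19.4
tcp_pos: [0.4532, 0.2302, 0.2783]
ee_rot: [[-0.971, -0.238, 0.009], [-0.238, 0.971, 0.006], [-0.01, 0.004, -1.0]]
wrist_force: [-0.1, -0.1, -0.0]
gripper_width: 0.46
gripper_force: 0.0
```

step_arm(targets="-4 0 0 0;-4 0 0 0;-4 0 0 0;-4 0 0 0;-4 0 0 0;-3 0 0 0;0 0 0 0")

```text
time_s: 19.98
tcp_pos: [0.6783, 0.284, 0.2671]
ee_rot: [[-0.972, -0.235, -0.004], [-0.235, 0.972, -0.002], [0.004, -0.002, -1.0]]
wrist_force: [0.0, 0.8, -1.5]
gripper_width: 0.463
gripper_force: 0.0
```

Run:
```python
from crop import *
cap("side","pics/s4.png");cap("top","pics/t4.png")
cv2.imwrite("pics/c6.png",np.hstack([crop("pics/s4.png",165,130,65,80,6),crop("pics/t4.png",150,230,65,80,6)]))
s=sense();print(s["tcp_pos"],s["wrist_force"],s["gripper_width"])
```

```text
[0.67482084 0.28337767 0.26960865] [-1.44072726 -1.01326638  0.95317543] 0.4623254808997297
```

View pics/c6.png

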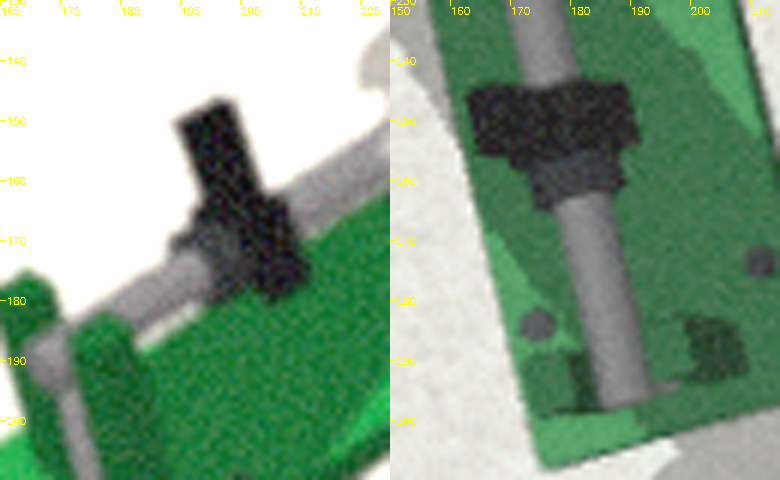

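Side view: the clip sits against the collar at about (203,165) with its tab up. I'll check the roll about the spindle and the gap by fitting the silhouette.

```bash
cat > chk.py <<'E'
from h import *
from scipy.optimize import minimize
src=open("fit.py").read(); a=src.index("def box"); b=src.index("def mask"); 
def Rz(a): return np.array([[np.cos(a),-np.sin(a),0],[np.sin(a),np.cos(a),0],[0,0,1]])
exec(src[a:b])
y=np.radians(193.87); P0=np.array([.4808,.2373,.085])
t=np.linspace(0,2*np.pi,24,endpoint=False)
col=np.array([[x,.016*np.cos(k),.016*np.sin(k)] for x in(.04,.054) for k in t])
views=[]
for n,(x,yy,w,h) in(("top",(158,236,40,36)),("side",(185,140,35,48))):
    c=load(f"pics/{n[0]}4.png"); g=c["frame"].max(2)[yy:yy+h,x:x+w].astype(float)
    views.append((c,(g<55).astype(float) if n=="top" else (g<50).astype(float),(x,yy,w,h)))
def ren(c,roi,p):
    x,yy,w,h=roi; m=np.zeros((h*8,w*8),np.uint8); r=p[1]; Rx=np.array([[1,0,0],[0,np.cos(r),-np.sin(r)],[0,np.sin(r),np.cos(r)]])
    sh=np.array([0,p[2],p[3]])
    for q in [np.array([p[0],0,0])+B@Rx.T for B in parts]+[col]:
        u=proj(c,P0+(q+sh)@Rz(y).T); cv2.fillConvexPoly(m,cv2.convexHull(np.round((u+.5-[x,yy])*128).astype(np.int32)),255,shift=4)
    return cv2.resize(m,(w,h),interpolation=cv2.INTER_AREA)/255.
def cost(p): return sum(((ren(c,R,p)-M)**2).sum() for c,M,R in views)
for r0 in(0,-15,15):
    s0=np.array([.028,np.radians(r0),0,0]); o=minimize(cost,s0,method="Nelder-Mead",options=dict(initial_simplex=[s0]+[s0+d for d in np.diag([.004,.15,.003,.003])],maxiter=150))
    print("x",o.x[0],"roll",np.degrees(o.x[1]),o.x[2:],o.fun,[m.sum() for _,m,_ in views])
print([np.degrees(0) or cost([.028,np.radians(k),0,0]).round(1) for k in(-20,-10,-5,0,5,10,20)])
E
python3 chk.py
```

```text
x 0.026048812322618582 roll 13.45859199801877 [-0.0004698  -0.00313901] 320.7189696270665 [np.float64(675.0), np.float64(443.0)]
x 0.02552132719768042 roll 12.678258326293477 [-0.00109931 -0.00425314] 323.11464821222603 [np.float64(675.0), np.float64(443.0)]
x 0.026504117078732656 roll 13.852564934837252 [ 0.00055074 -0.00219516] 321.65296424452134 [np.float64(675.0), np.float64(443.0)]
[np.float64(582.1), np.float64(546.8), np.float64(487.2), np.float64(429.5), np.float64(380.7), np.float64(352.3), np.float64(406.7)]
```

```bash
python3 - <<'E'
s=open("chk.py").read()
a=s.index("    views.append"); b=s.index("def ren")
s=s[:a]+"""    f=c["frame"][yy:yy+h,x:x+w].astype(float); gr=f[:,:,1]-.5*(f[:,:,0]+f[:,:,2])
    M=((g<62)&(gr<9)).astype(np.uint8); k,l,st,_=cv2.connectedComponentsWithStats(M); M=(l==1+st[1:,4].argmax()).astype(float)
    views.append((c,M,(x,yy,w,h)))
"""+s[b:]+"""
p=o.x; out=[]
for c,M,(x,yy,w,h) in views:
    im=cv2.resize(cv2.convertScaleAbs(c["frame"][yy:yy+h,x:x+w],alpha=2,beta=10),None,fx=10,fy=10,interpolation=cv2.INTER_NEAREST)
    for pp,cl in((p,(0,255,255)),([.028,0,0,0],(0,0,255)),(None,(255,255,0))):
        m=cv2.resize(M if pp is None else ren(c,(x,yy,w,h),pp),None,fx=10,fy=10,interpolation=cv2.INTER_LINEAR)
        cs,_=cv2.findContours((m>.5).astype(np.uint8),0,1); cv2.drawContours(im,cs,-1,cl,1)
    out.append(cv2.copyMakeBorder(im,0,480-im.shape[0],0,0,0))
cv2.imwrite("pics/chk.png",np.hstack(out))
"""
open("chk.py","w").write(s)
E
python3 chk.py
```

```text
x 0.027579531690252804 roll 9.863238247034705 [-0.00035152  0.00084784] 219.56953479430987 [np.float64(497.0), np.float64(418.0)]
x 0.027106396478621595 roll 9.370945229443494 [-0.00101857 -0.00059461] 221.67449442522107 [np.float64(497.0), np.float64(418.0)]
x 0.02791948298155554 roll 9.54802376880417 [-6.12867511e-05  1.97687670e-03] 220.08768935024992 [np.float64(497.0), np.float64(418.0)]
[np.float64(414.2), np.float64(377.8), np.float64(331.1), np.float64(279.4), np.float64(236.9), np.float64(225.7), np.float64(321.6)]
```

View pics/chk.png

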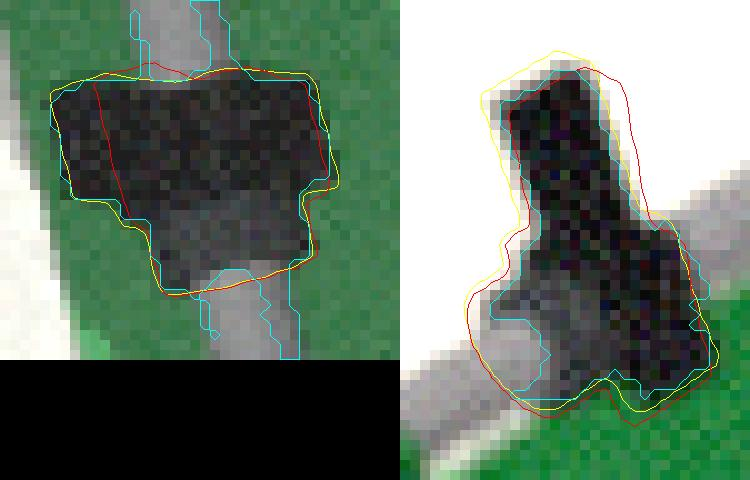

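The fit shows the clip touching the collar (clip x = 27.9 mm against 28 mm) and home, but rolled about 9° around the spindle. It leans towards tool +y, from the side load at release. I'll regrip the tab, square it, null the side force and release again.

step_arm(targets="3.75 0.15 0 0;4 0 0 0;4 0 0 0;4 0 0 0;4 0 0 0;3 0 0 0;0 0 2 0;0 0 3 0;0 0 3 0;0 0 2 0;0 0 0 0;0 0 0 0", claw=5)

```text
time_s: 21.08
tcp_pos: [0.4523, 0.2304, 0.1728]
ee_rot: [[-0.971, -0.238, -0.0], [-0.238, 0.971, -0.001], [0.0, -0.001, -1.0]]
wrist_force: [-0.6, 0.3, 1.4]
gripper_width: 0.575
gripper_force: 0.0
```

```bash
cat > rel.py <<'E'
from h import *
s=sense();a=np.radians(193.87);R=np.array([[np.cos(a),-np.sin(a),0],[np.sin(a),np.cos(a),0],[0,0,1]])
d=R.T@(np.array(s["tcp_pos"])-[.4808,.2373,.085]); f=R.T@np.array(s["wrist_force"])
print("tcp-in-spindle mm (tool y = -y)",(d*1e3).round(1),"F",f.round(1),"M",(R.T@np.array(s["moment"])).round(2),s["gripper_width"])
E
python3 rel.py
```

```text
tcp-in-spindle mm (tool y = -y) [29.3 -0.1 87.8] F [ 0.5 -0.4  1.4] M [-0.04  0.17  0.03] 0.5745573450777919
```

step_arm(targets="-0.1 0 1 0;0 0 1.5 0;0 0 1.5 0;0 0 1.2 0;0 0 0.8 0;0 0 0.5 0;0 0 0 0;0 0 0 0")

```text
time_s: 21.75
tcp_pos: [0.4548, 0.2317, 0.1077]
ee_rot: [[-0.971, -0.238, 0.001], [-0.238, 0.971, 0.001], [-0.001, 0.0, -1.0]]
wrist_force: [-1.1, -0.6, -0.1]
gripper_width: 0.572
gripper_force: 0.0
```

step_arm(targets="0 0 0 0;0 0 0 0;0 0 0 0;0 0 0 0;0 0 0 0;0 0 0 0;0 0 0 0;0 0 0 0;0 0 0 0;0 0 0 0", claw=0)

```text
time_s: 22.58
tcp_pos: [0.4543, 0.231, 0.107]
ee_rot: [[-0.971, -0.237, -0.0], [-0.237, 0.971, -0.001], [0.0, -0.001, -1.0]]
wrist_force: [1.5, -2.1, -0.0]
gripper_width: 0.135
gripper_force: 30.0
```

```bash
python3 rel.py
```

```text
tcp-in-spindle mm (tool y = -y) [27.2 -0.2 22. ] F [-1.   2.4 -0. ] M [0.52 0.35 0.01] 0.13532623339748576
```

step_arm(targets="0 -0.05 0 0;0 -0.05 0 0;0 0 0 0;0 0 0 0;0 0 0 0")

```text
time_s: 23.0
tcp_pos: [0.4545, 0.2305, 0.1071]
ee_rot: [[-0.971, -0.237, -0.0], [-0.237, 0.971, 0.0], [-0.0, 0.0, -1.0]]
wrist_force: [-1.1, 0.2, 0.8]
gripper_width: 0.134
gripper_force: 30.0
```

```bash
python3 rel.py
```

```text
tcp-in-spindle mm (tool y = -y) [27.2  0.3 22.1] F [ 1.  -0.5  0.8] M [-0.06  0.12  0.04] 0.1337488999817609
```

step_arm(targets="0.05 0 0 0;0.05 0 0 0;0 0 0 0")

```text
time_s: 23.25
tcp_pos: [0.4542, 0.2304, 0.1071]
ee_rot: [[-0.971, -0.238, 0.002], [-0.238, 0.971, 0.001], [-0.002, 0.0, -1.0]]
wrist_force: [3.3, -0.2, -2.2]
gripper_width: 0.136
gripper_force: 30.0
```

```bash
python3 rel.py
```

```text
tcp-in-spindle mm (tool y = -y) [27.5  0.3 22.1] F [-3.2  1.  -2.2] M [0.3  1.13 0.04] 0.13618666759895737
```

step_arm(targets="0.05 0 0 0;0.05 0 0 0;0 0 0 0")

```text
time_s: 23.5
tcp_pos: [0.4541, 0.2304, 0.1072]
ee_rot: [[-0.971, -0.238, 0.003], [-0.238, 0.971, 0.001], [-0.003, 0.001, -1.0]]
wrist_force: [5.7, -0.5, -3.8]
gripper_width: 0.137
gripper_force: 30.0
```

```bash
python3 rel.py
```

```text
tcp-in-spindle mm (tool y = -y) [27.6  0.3 22.2] F [-5.4  1.9 -3.8] M [ 0.76  2.06 -0.01] 0.1366213866221825
```

Contact is confirmed. I'll unwind the preload so nothing springs on release, then let go.

step_arm(targets="-0.05 -0.02 0 0;-0.05 -0.02 0 0;-0.02 0 0 0;0 0 0 0;0 0 0 0")

```text
time_s: 23.92
tcp_pos: [0.4542, 0.2303, 0.1072]
ee_rot: [[-0.971, -0.238, 0.001], [-0.238, 0.971, 0.001], [-0.001, 0.001, -1.0]]
wrist_force: [3.9, 2.5, -2.6]
gripper_width: 0.132
gripper_force: 30.0
```

```bash
python3 rel.py
```

```text
tcp-in-spindle mm (tool y = -y) [27.5  0.4 22.2] F [-4.4 -1.5 -2.6] M [-0.25  1.4  -0.01] 0.13172350187748946
```

step_arm(targets="0 0.03 0.05 0;0 0 0.05 0;0 0 0 0;0 0 0 0")

```text
time_s: 24.25
tcp_pos: [0.4542, 0.2304, 0.1065]
ee_rot: [[-0.971, -0.238, 0.001], [-0.238, 0.971, 0.001], [-0.001, 0.0, -1.0]]
wrist_force: [3.9, 0.6, 1.3]
gripper_width: 0.134
gripper_force: 30.0
```

```bash
python3 rel.py
```

```text
tcp-in-spindle mm (tool y = -y) [27.5  0.4 21.5] F [-3.9  0.4  1.3] M [-0.1   1.37 -0.01] 0.13425764644200266
```

step_arm(targets="0 0 0 0;0 0 0 0;0 0 0 0;0 0 0 0;0 0 0 0;0 0 0 0;0 0 0 0", claw=4.5)

```text
time_s: 24.83
tcp_pos: [0.4535, 0.2299, 0.1059]
ee_rot: [[-0.971, -0.237, -0.001], [-0.237, 0.971, -0.0], [0.001, -0.0, -1.0]]
wrist_force: [-0.2, 0.9, 0.3]
gripper_width: 0.499
gripper_force: 0.0
```

step_arm(targets="0 0 -0.3 0;0 0 -1 0;0 0 -2 0;0 0 -3 0;0 0 -3 0;0 0 -3 0;0 0 -3 0;0 0 -2 0;0 0 0 0")

```text
time_s: 25.58
tcp_pos: [0.4559, 0.2312, 0.2855]
ee_rot: [[-0.971, -0.238, 0.01], [-0.238, 0.971, 0.007], [-0.011, 0.004, -1.0]]
wrist_force: [0.8, 0.6, 0.4]
gripper_width: 0.521
gripper_force: 0.0
```

step_arm(targets="-4 0 0 0;-4 0 0 0;-4 0 0 0;-4 0 0 0;-4 0 0 0;-3 0 0 0;0 0 0 0;0 0 0 0;0 0 0 0")

```text
time_s: 26.33
tcp_pos: [0.6766, 0.2844, 0.2787]
ee_rot: [[-0.971, -0.237, -0.001], [-0.237, 0.971, -0.001], [0.001, -0.0, -1.0]]
wrist_force: [-0.6, -0.0, 0.0]
gripper_width: 0.514
gripper_force: 0.0
```

```bash
python3 - <<'E'
from h import *
cap("side","pics/s4.png");cap("top","pics/t4.png")
E
python3 chk.py
python3 - <<'E'
from h import *
for n,k in(("top","t"),("side","s")):
    a=load(f"pics/{n}0.png")["frame"].astype(int);b=load(f"pics/{k}4.png")["frame"].astype(int)
    for nm,(x,y,w,h) in dict(top=dict(small=(406,225,20,18),driver=(325,95,15,85),ring=(300,257,18,17),reds=(304,160,105,48)),side=dict(small=(355,308,25,35),driver=(352,200,68,48),ring=(253,260,20,18)))[n].items():
        d=abs(a-b)[y:y+h,x:x+w].max(2); print(n,nm,(d>40).sum(),d.max())
E
```

```text
x 0.027943213989440125 roll -5.173549901165263 [0.00032239 0.00177468] 205.8218685121107 [np.float64(432.0), np.float64(408.0)]
x 0.02745277450496523 roll -5.044366026648297 [-7.61083656e-06  8.28703729e-04] 206.18434448289122 [np.float64(432.0), np.float64(408.0)]
x 0.02840423194312273 roll -5.721971219075562 [0.0008794  0.00284266] 207.30183775470974 [np.float64(432.0), np.float64(408.0)]
[np.float64(316.0), np.float64(245.5), np.float64(209.3), np.float64(221.1), np.float64(279.9), np.float64(348.0), np.float64(464.0)]
top small 0 16
top driver 0 16
top ring 0 16
top reds 0 16
side small 0 30
side driver 0 31
side ring 0 20
```

step_arm(targets="0 0 0 0;0 0 0 0;0 0 0 0;0 0 0 0;0 0 0 0;0 0 0 0;0 0 0 0;0 0 0 0;0 0 0 0;0 0 0 0;0 0 0 0;0 0 0 0")

```text
time_s: 27.43
tcp_pos: [0.6772, 0.2846, 0.279]
ee_rot: [[-0.971, -0.237, -0.0], [-0.237, 0.971, -0.0], [0.0, -0.0, -1.0]]
wrist_force: [-0.8, -0.6, 0.0]
gripper_width: 0.519
gripper_force: 0.0
```

```bash
python3 - <<'E'
from h import *
cap("side","pics/s4.png");cap("top","pics/t4.png")
E
python3 chk.py
```

```text
x 0.028044029852332696 roll -5.809522921377119 [0.00034841 0.00214377] 211.04110726643597 [np.float64(436.0), np.float64(405.0)]
x 0.02716950588382602 roll -5.061277344541024 [-0.00012496  0.0008873 ] 211.87938485198 [np.float64(436.0), np.float64(405.0)]
x 0.028241260317019318 roll -5.745829345524629 [0.00074406 0.00271553] 211.00645905420993 [np.float64(436.0), np.float64(405.0)]
[np.float64(317.7), np.float64(250.4), np.float64(215.5), np.float64(228.0), np.float64(289.2), np.float64(357.3), np.float64(473.2)]
```

The clip is stable: home on the spindle, flush with the collar (28 mm) and within about 5° of upright. The small clip, screwdriver, spare collar and look-alikes have not moved. Handing in.

```bash
python3 -c "
from station import r
print(r.finish_job())"
```

```text
the job is handed in; nothing more can be done
None
```

The larger clip is snapped fully home on the spindle, resting flush against the collar and released, and the job is handed in; it leans about 5° from upright after one regrip to square it, and nothing else was moved.

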